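# Clear the measuring board and take a bone's length

## Robot

A 7-joint arm with a two-finger parallel gripper is mounted at the origin on the work surface. World frame = base frame: x ahead of the robot, y to its left, z up, the work surface at z = 0. Lengths are in m, angles in rad, forces in N, time in s.
With the tool pointing down it reaches from about 0.4 to 0.85 m from the base axis. Payload 4.5 kg.
Tool frame: the origin (TCP) lies midway between the tips of the shut fingers; the grasp point (between the pads) lies 19 mm behind it; z points along the fingers, y is the direction in which the jaws open and shut (so a half turn about z gives the same grasp; the last joint's range is limited). The gripper opens to 88 mm and grips with 3 to 60 N. Pads are 18 mm wide; open, the fingers measure 123 mm over their backs; the gripper's body (75 mm by 187 mm) begins 45 mm behind the grasp point.
Start: joints at [1.374, 0.689, -0.195, 1.565, 0.157, 0.902, -0.215], TCP at [0.143, -0.608, 0.239] pointing down, gripper open.
Joint ranges: [-3.01, 3.01], [-0.46, 2.08], [-1.47, 1.51], [0.13, 2.56], [-1, 4.14], [0.04, 2.09], [-2.66, 2.66]. Speed limits (rad/s): [2.57, 2.57, 3.14, 3.14, 3.14, 3.14, 3.14].

## Interface

Orientations are given as a unit quaternion [x, y, z, w].
In Python, from plant import r gives the robot as it stands. The module is installed in compiled form; this text tells all that it offers.
- The arm moves only by the shell command python3 -m jog 'ROWS' [FORCE]. ROWS is JSON, a list of rows, each an object with "translation": the shift along the tool's x, y, z in units of 40 mm (1.0 is 40 mm), a list of three; "twist": the turn about the tool's z in units of 6 degrees (1.0 is 6 degrees); "claw": the opening in per cent of the stroke, from 0 (shut) to 100 (fully open). A call has 1 to 20 rows; each row shifts and turns the commanded pose from where the row before left it, along the tool's axes as they then stand; what a row does not reach is not made up. A row lasts 1/12 s, in which the tool goes at most 41.7 mm and 7.16 degrees, less where a joint would pass 70% of its speed; a pose out of reach is approached as far as the arm can. A call is refused whole if a number of a shift passes 1 or a number of a turn 1, either way. A call with a gripper value outside its range is refused whole. The fingers move at their own pace and stop on an object; FORCE is the grip in N (left out, the last holds). Time passes only in rows, so rows that do not move let the fingers close. It gives the time, the measured TCP pose, the force and the opening at its end, in the units of the state.
- r.get_state(): the state, without advancing time (a new reading comes with each control period).
- r.snapshot(name): name is "side" or "top" or "wrist"; returns a dict with "img" (400x640x3 uint8, red, green, blue), "fx", "fy", "cx", "cy" (pixels), "origin" and "rotation" of the camera in the world; the wrist camera has in their place "T_tool_cam" (4x4, takes a point from camera to tool coordinates, whose origin is the TCP and whose axes are the flange's). Camera axes: x right, y up, looking along -z (the intrinsics and any distortion apply to the point x, -y, -z); pixel columns grow to the right and rows downward; lengths in m; the calibration is good to about 2 mm. A picture is of the moment at which its call begins: read the wrist's pose just before it. There is no depth.
- r.finish_job(): hands the job in, once; it reports no verdict.
Trained networks look in the newest picture that a camera, given by its name, has taken for a name from the list of things; names that differ only in an ending like _2 or _b are one class to them, and where a whole thing is asked for, a point or a joint stands for the part that bears it (a point fixed in the world has none). Each returns a list of dicts, best first, with "confidence" (0 to 1); they miss things now and then, are a little off and sometimes report something else, mostly with a low value. They report only what shows in the picture. A call takes as long as a camera call. They do not tell look-alikes from the thing itself.
- r.spot_in(label, camera): "rect" ([left, top, right, bottom] in pixels, round what is visible of it).
- r.spot_point(label, camera): "location" ([row, column] in pixels: a listed point, or the origin of a listed thing).
The state is a dict: "clock": time; "q": joint angles; "qd": joint speeds; "joint_torque": joint torques, N m; "tool_pos": TCP position; "eef_rot": TCP orientation; "contact_force": force on the tool from outside, world axes, zero at the start; "moment": the same for the moment, N m; "opening": opening from 0.0 (shut) to 1.0 (fully open).
Only numpy, scipy, OpenCV 4.12 (cv2) and the standard library are available. Lean on these libraries where they do the work, as an engineer would, in place of code of your own. Each camera call takes 0.05 s, during which the arm holds its last target. There are 200 camera calls.

## Task

Someone has used the bone-measuring board as a shelf: stand the amber bottle upright in the blue spill tray and lay the brush in the steel instrument tray. Then slide the board's jaw up gently, without squeezing hard, until the bone on the board is held snug lengthwise between jaw and headboard, and leave the jaw standing there so that the length can be read. Leave the beaker, the red-capped jar and the bones in the wooden tray alone.

Things in the scene. Friction and masses are not known exactly. Their poses are not given: they have to be found in the camera images.
- board: measuring board fixed to the bench: varnished wooden base 130 mm (x) by 420 mm (y), its top 12 mm above the bench. Origin: middle of the base's underside; y runs along the board towards its fixed headboard, whose inner face is the plane y = +180 mm. A white scale strip lies along the -x edge
- headboard: fixed upright aluminium plate at the +y end of the board, 130 mm wide, 12 mm thick, top edge 92 mm above the bench. Origin: in its inner face (which looks to -y), mid-width, at the top of the base
- jaw (a joint): reading of the sliding jaw (m): the clear distance between the jaw's face and the headboard's face; 0 when shut, at most 0.325; starts wide open (0.30 or more) and falls as the jaw slides towards the headboard (board's +y). It slides with about 3 N of drag and stays where it is left
- jaw_grip (a point): point on the jaw to grip or push: the jaw is an upright aluminium plate, 12 mm thick (along y), 110 mm wide (x), its top edge 94 mm above the bench, with a black rubber-faced grip 50 mm wide at the top middle. The point lies at mid-thickness, 16 mm below the top edge; axes as the board's. The jaw's face is 6 mm ahead of it (+y). Behind the plate is a black foot 16 mm high with two gussets at x = -47 and +47 mm
- bone_a_mid (a point): resin-cast limb bone, ivory, lying flat: 30 mm wide and 24 mm high at both ends, shaft 16 mm thick, 90 g; length unknown (85 to 125 mm), to be measured. Point: its centre, 12 mm above its underside; y along the bone. One of three; which one lies on the board varies: there it is up to 40 mm short of the headboard, a little askew, its far end within 155 mm of the headboard's face; the others lie in the wooden tray
- bone_b_mid (a point): a second bone, of another length, otherwise as bone_a_mid
- bone_c_mid (a point): a third bone, of another length, otherwise as bone_a_mid
- bottle_mid (a point): amber glass bottle with a black cap, 46 mm in diameter over the lower 62 mm, 100 mm high, about 0.19 kg, closed, standing on the board between the bone and the jaw. The point is on its axis, 50 mm above its underside; z along the axis
- brush_mid (a point): wooden-handled brush lying across the board between the bone and the jaw, next to the bottle: 166 mm long (along its x, bristles to +x), handle 17 mm wide and 18 mm high, ferrule 21 mm wide and 20 mm high at x = +32 to +54 mm, 50 g. The point is the middle of its length, 9 mm above its underside
- spill_tray: blue plastic spill tray fixed to the bench, open on top, 150 mm square outside, 28 mm high, walls and floor 4 mm thick. Origin: middle of its underside. It and the steel tray may stand on either side
- tool_tray: steel instrument tray fixed to the bench, open on top, 220 mm (x) by 120 mm (y) outside, 24 mm high, walls and floor 3 mm thick; a thin steel probe lies along its +y wall (look only). Origin: middle of its underside
- bone_tray: wooden tray beyond the board's +x side, fixed to the bench, 112 mm (x) by 200 mm (y), 30 mm high, with a grey liner 12 mm above the bench on which the two other bones lie. Origin: middle of its underside
- beaker: empty glass beaker, 68 mm in diameter, 90 mm high; a bystander. Origin: middle of its underside
- jar: jar with a red cap, 60 mm in diameter, 70 mm high; a bystander. Origin: middle of its underside
Mind the look-alikes: they are no part of the job. What is meant by the spill_tray is not yellow, and is the smaller of those in its own colour.

How it is judged:
On the way, in this order (a step that is already met when the one before it is completed fails the run):
1. the bottle stands in the blue spill tray and the brush lies in the steel tray (x of bottle_mid in the frame of spill_tray between -0.055 and 0.055 m and y of bottle_mid in the frame of spill_tray between -0.055 and 0.055 m and height (world z) of bottle_mid below 0.06 m and angle between bottle_mid's own z axis and vertical below 0.1 rad and x of brush_mid in the frame of tool_tray between -0.1 and 0.1 m and y of brush_mid in the frame of tool_tray between -0.055 and 0.055 m and height (world z) of brush_mid below 0.02 m), for 0.2 s.
2. the jaw holds the bone snug against the headboard (((height (world z) of bone_a_mid below 0.03 m and angle between the y axis of bone_a_mid and the y axis of board, either way round below 0.12 rad and contact force between each of jaw, headboard and bone_a above 0.1 N) or (height (world z) of bone_b_mid below 0.03 m and angle between the y axis of bone_b_mid and the y axis of board, either way round below 0.12 rad and contact force between each of jaw, headboard and bone_b above 0.1 N) or (height (world z) of bone_c_mid below 0.03 m and angle between the y axis of bone_c_mid and the y axis of board, either way round below 0.12 rad and contact force between each of jaw, headboard and bone_c above 0.1 N))), for 0.2 s.
At the end, for the whole second after the job is handed in: Bottle upright (within 0.1 rad) on the floor of the blue spill tray; brush lying flat in the steel tray; the bone that lay on the board is still flat on it, snug and straight between jaw and headboard, so that the jaw's reading is its true length within 2 mm; all at rest (all of step 1 and ((height (world z) of bone_a_mid below 0.03 m and angle between the y axis of bone_a_mid and the y axis of board, either way round below 0.12 rad and contact force between each of jaw, headboard and bone_a above 0.1 N) or (height (world z) of bone_b_mid below 0.03 m and angle between the y axis of bone_b_mid and the y axis of board, either way round below 0.12 rad and contact force between each of jaw, headboard and bone_b above 0.1 N) or (height (world z) of bone_c_mid below 0.03 m and angle between the y axis of bone_c_mid and the y axis of board, either way round below 0.12 rad and contact force between each of jaw, headboard and bone_c above 0.1 N)) and linear speed of each of bottle, brush below 0.02 m/s and velocity of joint jaw between -0.005 and 0.005 m/s); the robot touches nothing.
It fails at once if the bottle is tipped over (angle between bottle_mid's own z axis and vertical above 0.6 rad).
It fails at once if a bone is squeezed hard (over 25 N) by the jaw (contact force between jaw and bone_a above 25 N or contact force between jaw and bone_b above 25 N or contact force between jaw and bone_c above 25 N).
It fails at once if a bone in the wooden tray is disturbed (moved over 20 mm), or the bone on the board is taken off the board ((distance of bone_a_mid from where it was at the start of the episode above 0.02 m and (x of bone_a_mid in the frame of board above 0.065 m or x of bone_a_mid in the frame of board below -0.065 m)) or (distance of bone_b_mid from where it was at the start of the episode above 0.02 m and (x of bone_b_mid in the frame of board above 0.065 m or x of bone_b_mid in the frame of board below -0.065 m)) or (distance of bone_c_mid from where it was at the start of the episode above 0.02 m and (x of bone_c_mid in the frame of board above 0.065 m or x of bone_c_mid in the frame of board below -0.065 m))).
It fails at once if the beaker or the jar is moved over 30 mm (distance of any of beaker, jar from where it was at the start of the episode above 0.03 m).
It also fails if it takes over 72 s, if anything falls off the work surface, if the arm or the gripper's body presses on something with over 40 N, if the wrist force passes 120 N, or if a joint passes its speed limit or range.

## Working session

There is one attempt and no reset: what is moved stays moved. The work goes in short steps, Python scripts to look and compute and a shell command to move; the robot and the scene stay as the last step left them, time stands still between calls to the robot, and variables do not carry over. Pictures are saved under pics/ and viewed, about 8 in all and at most 12, crops included, and the job is handed in when it is done.

```bash
mkdir -p pics
cat > h.py <<'E'
import numpy as np, cv2
from plant import r
from scipy.spatial.transform import Rotation as R
def ray(s,px,st=None):
    row,col=px
    d=np.array([(col-s['cx'])/s['fx'],-(row-s['cy'])/s['fy'],-1.])
    if 'origin' in s:
        o=np.array(s['origin']);M=np.array(s['rotation'])
        if M.shape!=(3,3): M=R.from_quat(M).as_matrix()
    else:
        T=np.array(s['T_tool_cam']);Q=R.from_quat(st['eef_rot']).as_matrix()
        o=Q@T[:3,3]+np.array(st['tool_pos']);M=Q@T[:3,:3]
    d=M@d
    return o,d/np.linalg.norm(d)
def atz(s,px,z,st=None):
    o,d=ray(s,px,st);return o+d*(z-o[2])/d[2]
def tri(rays):
    A=np.zeros((3,3));b=np.zeros(3)
    for o,d in rays:
        P=np.eye(3)-np.outer(d,d);A+=P;b+=P@o
    p=np.linalg.solve(A,b)
    return p,[round(float(np.linalg.norm((np.eye(3)-np.outer(d,d))@(p-o))),4) for o,d in rays]
E
python3 - <<'E'
from h import *
np.set_printoptions(precision=3,suppress=True)
print(r.get_state())
S={}
for c in('top','side'):
    s=S[c]=r.snapshot(c);print(c,{k:(v if k!='img' else v.shape) for k,v in s.items()})
    cv2.imwrite(f'pics/{c}0.png',s['img'][:,:,::-1])
for n in 'board headboard jaw_grip bone_a_mid bottle_mid brush_mid spill_tray tool_tray bone_tray beaker jar'.split():
    L={}
    for c in S:
        L[c]=[(np.round(x['location'],1).tolist(),round(x['confidence'],2)) for x in r.spot_point(n,c)[:4]]
    print(n,L)
    if L['top'] and L['side']:
        print('   ',*tri([ray(S[c],L[c][0][0]) for c in S]))
E
```

```text
{'clock': 0.0, 'q': array([ 1.374,  0.69 , -0.194,  1.566,  0.157,  0.902, -0.215]), 'qd': array([ 0.   ,  0.001, -0.001, -0.   ,  0.001, -0.   , -0.001]), 'joint_torque': array([  0.   , -52.756,  -1.266, -15.343,  -0.053,   0.007,   0.   ]), 'tool_pos': array([ 0.143, -0.608,  0.238]), 'eef_rot': array([ 0.993,  0.115, -0.   , -0.001]), 'contact_force': array([-0.074,  0.879,  0.663]), 'moment': array([-0.023, -0.044,  0.015]), 'opening': 1.002045103677557}
top {'img': (400, 640, 3), 'fx': 439.23290901268285, 'fy': 439.23290901268285, 'cx': 316.0539574523669, 'cy': 199.46478067544848, 'origin': array([0.248, 0.108, 1.253]), 'rotation': array([ 0.079, -0.074, -0.664,  0.74 ])}
side {'img': (400, 640, 3), 'fx': 494.304981407569, 'fy': 494.304981407569, 'cx': 311.93311606787177, 'cy': 201.54145956272447, 'origin': array([ 0.256, -0.884,  0.949]), 'rotation': array([ 0.423, -0.059, -0.098,  0.899])}
board {'top': [([199.2, 356.5], 0.7)], 'side': [([248.3, 327.7], 0.78)]}
    [0.532 0.016 0.016] [0.0006, 0.0006]
headboard {'top': [([196.1, 290.7], 0.93)], 'side': [([205.4, 306.8], 0.73)
[... 502 characters left out ...]
79)], 'side': [([245.1, 328.3], 0.79)]}
    [0.533 0.026 0.018] [0.0023, 0.0023]
spill_tray {'top': [([289.4, 233.7], 0.91), ([215.3, 240.1], 0.83), ([216.3, 151.5], 0.73)], 'side': [([193.5, 208.9], 0.97), ([183.6, 279.0], 0.93)]}
    [0.24  0.334 0.001] [0.0016, 0.0016]
tool_tray {'top': [([257.9, 478.9], 0.93)], 'side': [([381.3, 314.0], 0.85), ([248.6, 333.6], 0.27)]}
    [ 0.406 -0.345  0.002] [0.0027, 0.0027]
bone_tray {'top': [([151.6, 351.7], 0.55)], 'side': [([235.6, 380.4], 0.91)]}
    [0.683 0.042 0.007] [0.0058, 0.0058]
beaker {'top': [([154.4, 467.9], 0.55)], 'side': [([340.3, 438.6], 0.77)]}
    [ 0.709 -0.305 -0.001] [0.0, 0.0]
jar {'top': [], 'side': [([176.3, 354.8], 0.56)]}
```

View pics/top0.png

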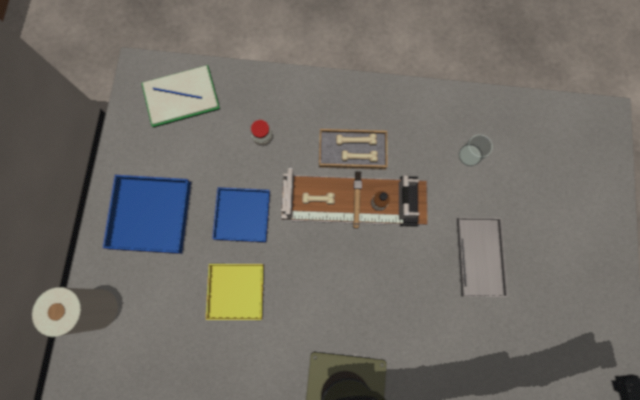

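View pics/side0.png

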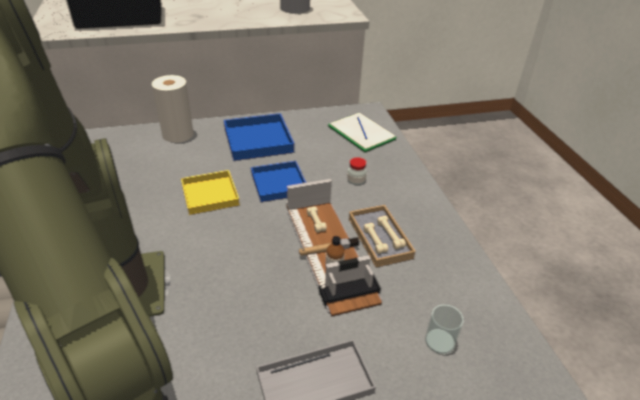

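The top view shows three candidate trays at (row, col):
- yellow at (289,234), ruled out by colour
- large blue at (216,151), ruled out by size
- small blue at (215,240), which is the **spill_tray** (side view (184,279))

The white notepad at (95,180) is no candidate. The brush lies across the board at col 357 and the bottle is at (199,381). The jaw is at col 408, the bone on the board at (198,318), and the steel tray at (258,480).

Run:
```python
from h import *
np.set_printoptions(precision=4,suppress=True)
T=r.snapshot('top');S=r.snapshot('side')
print('spill',*tri([ray(T,(215.3,240.1)),ray(S,(183.6,279.0))]))
print('bones top',[(np.round(x['location'],1),round(x['confidence'],2)) for x in r.spot_point('bone_b_mid','top')],[atz(T,x['location'],.024) for x in r.spot_point('bone_b_mid','top')])
print('bone on board guess',atz(T,(198,318),.024))
# brush ends & tool tray corners by top picture
for p in((173,358),(227,357)): print('brush end',atz(T,p,.022))
for p in((218,458),(218,500),(296,506),(296,463)): print('tt corner',atz(T,p,.024))
for p in((188,217),(188,270),(242,268),(241,214)): print('st corner',atz(T,p,.028))
for n,c in(('brush_mid','top'),('bottle_mid','top'),('tool_tray','top')): print(n,r.spot_in(n,c)[:2])
im=np.hstack([cv2.resize(T['img'][150:260,190:430],None,fx=3.3,fy=3.3,interpolation=cv2.INTER_CUBIC)])
cv2.imwrite('pics/crop1.png',im[:,:,::-1])
```

```text
spill [ 0.4553  0.3472 -0.0045] [0.0027, 0.0027]
bones top [(array([153.7, 359.4]), 0.55)] [array([0.6674, 0.0205, 0.024 ])]
bone on board guess [0.5219 0.1272 0.024 ]
brush end [0.609  0.0194 0.022 ]
brush end [0.4506 0.0085 0.022 ]
tt corner [ 0.5069 -0.2746  0.024 ]
tt corner [ 0.5198 -0.3935  0.024 ]
tt corner [ 0.3041 -0.4136  0.024 ]
tt corner [ 0.2915 -0.2964  0.024 ]
st corner [0.519  0.4183 0.028 ]
st corner [0.5354 0.2672 0.028 ]
st corner [0.3806 0.2527 0.028 ]
st corner [0.3672 0.403  0.028 ]
brush_mid [{'rect': [353.9, 169.1, 360.2, 228.6], 'confidence': 0.76}]
bottle_mid [{'rect': [372.3, 191.8, 390.6, 211.1], 'confidence': 0.5}]
tool_tray [{'rect': [458.1, 219.0, 503.5, 300.9], 'confidence': 0.85}]
```

View pics/crop1.png

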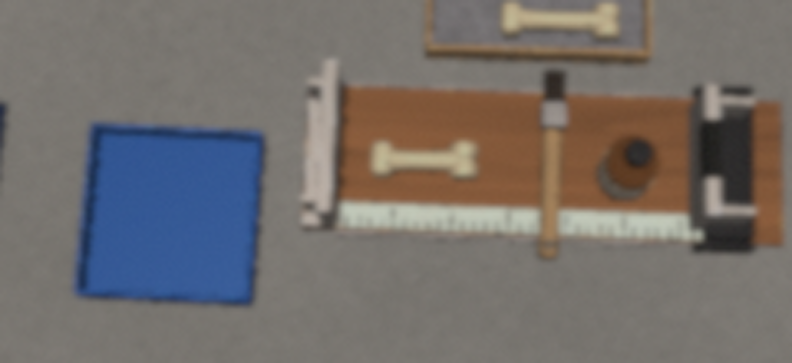

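The crop confirms the small blue tray at the left of the board (about 150 mm by its corners). The bone is at crop (158,423), the brush at col 550 with its bristles towards +x, and the bottle between brush and jaw. I'll move over the bottle.

```bash
python3 -m jog '[{"translation":[0.627,-0.572,0],"twist":0,"claw":100},{"translation":[0.627,-0.572,0],"twist":0,"claw":100},{"translation":[0.627,-0.572,0],"twist":0,"claw":100},{"translation":[0.627,-0.572,0],"twist":0,"claw":100},{"translation":[0.627,-0.572,0],"twist":0,"claw":100},{"translation":[0.627,-0.572,0],"twist":0,"claw":100},{"translation":[0.627,-0.572,0],"twist":0,"claw":100},{"translation":[0.627,-0.572,0],"twist":0,"claw":100},{"translation":[0.627,-0.572,0],"twist":0,"claw":100},{"translation":[0.627,-0.572,0],"twist":0,"claw":100},{"translation":[0.627,-0.572,0],"twist":0,"claw":100},{"translation":[0.627,-0.572,0],"twist":0,"claw":100},{"translation":[0.627,-0.572,0],"twist":0,"claw":100},{"translation":[0.627,-0.572,0],"twist":0,"claw":100},{"translation":[0.627,-0.572,0],"twist":0,"claw":100},{"translation":[0.627,-0.572,0],"twist":0,"claw":100},{"translation":[0.627,-0.572,0],"twist":0,"claw":100},{"translation":[0.627,-0.572,0],"twist":0,"claw":100},{"translation":[0.627,-0.572,0],"twist":0,"claw":100},{"translation":[0.627,-0.572,0],"twist":0,"claw":100}]' 20
cat >> h.py <<'E'
def yaw(st): 
    m=R.from_quat(st['eef_rot']).as_matrix();return np.degrees(np.arctan2(m[1,0],m[0,0]))
def go(st,target):
    "tool-frame shift in units of 40 mm to reach the world target"
    m=R.from_quat(st['eef_rot']).as_matrix();return (m.T@(np.array(target)-st['tool_pos'])/.04).round(2)
E
python3 - <<'E'
from h import *
np.set_printoptions(precision=4,suppress=True)
st=r.get_state();print(st['tool_pos'],yaw(st),st['q'])
s=r.snapshot('wrist');cv2.imwrite('pics/w1.png',s['img'][:,:,::-1]);print(s['fx'],s['T_tool_cam'])
for n in 'bottle_mid brush_mid jaw_grip headboard bone_a_mid board'.split():
    z={'bottle_mid':.062,'brush_mid':.021,'jaw_grip':.078,'headboard':.012,'bone_a_mid':.024,'board':0}[n]
    print(n,[(np.round(x['location'],0),round(x['confidence'],2),atz(s,x['location'],z,st)) for x in r.spot_point(n,'wrist')[:3]])
E
```

```text
clock: 3.22
tool_pos: [0.5275, -0.0466, 0.2389]
eef_rot: [0.993, 0.115, 0.0, 0.0]
contact_force: [1.2, 0.3, -0.4]
opening: 1.0
[ 0.5275 -0.0466  0.2389] 13.239416665427985 [ 0.0774  0.5619 -0.1217  1.8555  0.0975  0.7294 -1.4383]
293.442176500112 [[ 0.001   0.9501  0.3119  0.0808]
 [ 1.     -0.0013  0.0007 -0.0003]
 [ 0.0011  0.3119 -0.9501 -0.1467]
 [ 0.      0.      0.      1.    ]]
bottle_mid [(array([178., 320.]), 0.92, array([ 0.53  , -0.0434,  0.062 ]))]
brush_mid [(array([162., 275.]), 0.96, array([0.5274, 0.0143, 0.021 ])), (array([285., 494.]), 0.66, array([ 0.4238, -0.326 ,  0.021 ])), (array([ 77., 565.]), 0.38, array([ 0.7008, -0.2921,  0.021 ]))]
jaw_grip [(array([182., 383.]), 0.69, array([ 0.5446, -0.1096,  0.078 ]))]
headboard [(array([129., 125.]), 0.62, array([0.5227, 0.203 , 0.012 ]))]
bone_a_mid []
board [(array([155., 270.]), 0.62, array([0.5306, 0.0239, 0.    ]))]
```

View pics/w1.png

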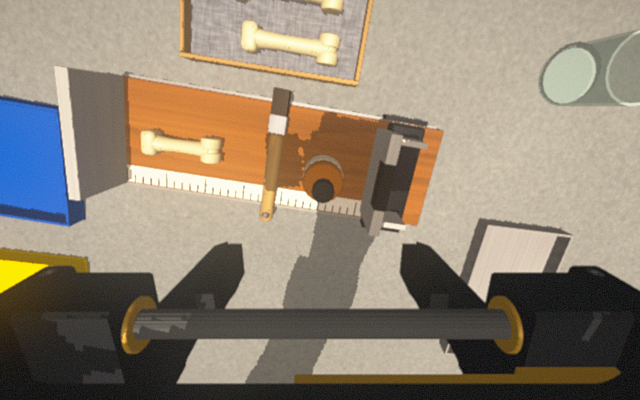

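The wrist view agrees with the overhead one: bottle cap at (188,322), brush from (212,266) to (92,283), jaw grip at (182,383), bone at about (147,180). Next I'll turn the tool so the fingers close across the board.

```bash
python3 - <<'E'
from h import *
np.set_printoptions(precision=4,suppress=True)
st=r.get_state();w=r.snapshot('wrist');T=r.snapshot('top');S=r.snapshot('side')
print('bottle',*tri([ray(w,(178,320),st),ray(T,(198.6,381.3)),ray(S,(251.7,332.6))]))
print('bottle from cap',atz(w,(189,322),.112,st))
print('brush',*tri([ray(w,(162,275),st),ray(T,(199.4,353.3)),ray(S,(245.1,328.3))]))
print('brush ends',atz(w,(212,266),.025,st),atz(w,(92,283),.025,st))
print('bone ends',atz(w,(143,148),.024,st),atz(w,(150,213),.024,st))
E
python3 -m jog '[{"translation":[0,0,0],"twist":0.97,"claw":100},{"translation":[0,0,0],"twist":0.97,"claw":100},{"translation":[0,0,0],"twist":0.97,"claw":100},{"translation":[0,0,0],"twist":0.97,"claw":100},{"translation":[0,0,0],"twist":0.97,"claw":100},{"translation":[0,0,0],"twist":0.97,"claw":100},{"translation":[0,0,0],"twist":0.97,"claw":100},{"translation":[0,0,0],"twist":0.97,"claw":100},{"translation":[0,0,0],"twist":0.97,"claw":100},{"translation":[0,0,0],"twist":0.97,"claw":100},{"translation":[0,0,0],"twist":0.97,"claw":100},{"translation":[0,0,0],"twist":0.97,"claw":100},{"translation":[0,0,0],"twist":0.97,"claw":100},{"translation":[0,0,0],"twist":0.97,"claw":100},{"translation":[0,0,0],"twist":0.97,"claw":100},{"translation":[0,0,0],"twist":0.97,"claw":100},{"translation":[0,0,0],"twist":0.97,"claw":100},{"translation":[0,0,0],"twist":0,"claw":100},{"translation":[0,0,0],"twist":0,"claw":100}]'
python3 - <<'E'
from h import *
np.set_printoptions(precision=4,suppress=True)
st=r.get_state();print(st['tool_pos'],yaw(st),st['q'])
s=r.snapshot('wrist')
for n in 'bottle_mid brush_mid jaw_grip bone_a_mid'.split():
    z={'bottle_mid':.062,'brush_mid':.021,'jaw_grip':.078,'bone_a_mid':.024}[n]
    print(n,[(np.round(x['location'],0),round(x['confidence'],2),atz(s,x['location'],z,st)) for x in r.spot_point(n,'wrist')[:2]])
E
```

```text
bottle [ 0.5278 -0.0471  0.0663] [0.0011, 0.002, 0.0028]
bottle from cap [ 0.5295 -0.049   0.112 ]
brush [0.5291 0.018  0.0248] [0.0086, 0.0082, 0.0035]
brush ends [0.4586 0.0096 0.025 ] [0.6083 0.0155 0.025 ]
bone ends [0.5138 0.1646 0.024 ] [0.5233 0.0866 0.024 ]
clock: 5.3
tool_pos: [0.5264, -0.0485, 0.2386]
eef_rot: [0.734, -0.679, 0.0, 0.001]
contact_force: [0.3, -0.5, 0.8]
opening: 0.995
[ 0.5264 -0.0485  0.2386] -85.59573171968388 [-0.2987  0.6125  0.5025  1.877  -0.4133  0.7568 -2.6321]
bottle_mid []
brush_mid [(array([222., 314.]), 0.69, array([0.5304, 0.02  , 0.021 ]))]
jaw_grip [(array([124., 311.]), 0.74, array([ 0.5418, -0.1106,  0.078 ])), (array([221., 314.]), 0.16, array([ 0.531 , -0.0046,  0.078 ]))]
bone_a_mid [(array([224., 178.]), 0.7, array([0.7099, 0.0344, 0.024 ]))]
```

Joint 7 is at its limit with this turn, so I'll use the equivalent grasp half a turn back.

```bash
python3 -m jog '[{"translation":[0,0,0],"twist":-1,"claw":100},{"translation":[0,0,0],"twist":-1,"claw":100},{"translation":[0,0,0],"twist":-1,"claw":100},{"translation":[0,0,0],"twist":-1,"claw":100},{"translation":[0,0,0],"twist":-1,"claw":100},{"translation":[0,0,0],"twist":-1,"claw":100},{"translation":[0,0,0],"twist":-1,"claw":100},{"translation":[0,0,0],"twist":-1,"claw":100},{"translation":[0,0,0],"twist":-1,"claw":100},{"translation":[0,0,0],"twist":-1,"claw":100},{"translation":[0,0,0],"twist":-1,"claw":100},{"translation":[0,0,0],"twist":-1,"claw":100},{"translation":[0,0,0],"twist":-1,"claw":100},{"translation":[0,0,0],"twist":-1,"claw":100},{"translation":[0,0,0],"twist":-1,"claw":100}]'
python3 -m jog '[{"translation":[0,0,0],"twist":-1,"claw":100},{"translation":[0,0,0],"twist":-1,"claw":100},{"translation":[0,0,0],"twist":-1,"claw":100},{"translation":[0,0,0],"twist":-1,"claw":100},{"translation":[0,0,0],"twist":-1,"claw":100},{"translation":[0,0,0],"twist":-1,"claw":100},{"translation":[0,0,0],"twist":-1,"claw":100},{"translation":[0,0,0],"twist":-1,"claw":100},{"translation":[0,0,0],"twist":-1,"claw":100},{"translation":[0,0,0],"twist":-1,"claw":100},{"translation":[0,0,0],"twist":-1,"claw":100},{"translation":[0,0,0],"twist":-1,"claw":100},{"translation":[0,0,0],"twist":-1,"claw":100},{"translation":[0,0,0],"twist":-1,"claw":100},{"translation":[0,0,0],"twist":-1,"claw":100},{"translation":[0,0,0],"twist":0,"claw":100},{"translation":[0,0,0],"twist":0,"claw":100}]'
python3 - <<'E'
from h import *
np.set_printoptions(precision=4,suppress=True)
st=r.get_state();print(st['tool_pos'],yaw(st),st['q'])
s=r.snapshot('wrist')
for n in 'bottle_mid brush_mid jaw_grip bone_a_mid'.split():
    z={'bottle_mid':.062,'brush_mid':.021,'jaw_grip':.078,'bone_a_mid':.024}[n]
    print(n,[(np.round(x['location'],0),round(x['confidence'],2),atz(s,x['location'],z,st)) for x in r.spot_point(n,'wrist')[:2]])
print(go(st,[.528,-.047,.12]))
E
```

```text
clock: 6.8
tool_pos: [0.5267, -0.0485, 0.239]
eef_rot: [0.999, 0.04, 0.0, 0.0]
contact_force: [-0.3, -0.6, 0.9]
opening: 0.996
clock: 8.22
tool_pos: [0.5267, -0.0486, 0.2389]
eef_rot: [0.681, 0.732, 0.0, 0.0]
contact_force: [-0.2, 0.1, -0.2]
opening: 1.001
[ 0.5267 -0.0486  0.2389] 94.10282847450168 [ 0.283   0.5883 -0.4477  1.847   0.3472  0.7833 -0.2763]
bottle_mid [(array([181., 323.]), 0.67, array([ 0.5278, -0.0484,  0.062 ]))]
brush_mid [(array([122., 333.]), 0.88, array([0.535 , 0.0155, 0.021 ]))]
jaw_grip [(array([234., 332.]), 0.95, array([ 0.5428, -0.1057,  0.078 ]))]
bone_a_mid [(array([116., 486.]), 0.77, array([0.715 , 0.0352, 0.024 ])), (array([335., 420.]), 0.53, array([ 0.6946, -0.2876,  0.024 ]))]
[0.04 0.03 2.97]
```

```bash
python3 -m jog '[{"translation":[0.03,0.03,0.9],"twist":0,"claw":100},{"translation":[0,0,0.9],"twist":0,"claw":100},{"translation":[0,0,0.9],"twist":0,"claw":100},{"translation":[0,0,0.7],"twist":0,"claw":100},{"translation":[0,0,0.5],"twist":0,"claw":100},{"translation":[0,0,0.4],"twist":0,"claw":100},{"translation":[0,0,0.32],"twist":0,"claw":100},{"translation":[0,0,0],"twist":0,"claw":100},{"translation":[0,0,0],"twist":0,"claw":40},{"translation":[0,0,0],"twist":0,"claw":40},{"translation":[0,0,0],"twist":0,"claw":40},{"translation":[0,0,0],"twist":0,"claw":40},{"translation":[0,0,0],"twist":0,"claw":40},{"translation":[0,0,0],"twist":0,"claw":40},{"translation":[0,0,0],"twist":0,"claw":40},{"translation":[0,0,0],"twist":0,"claw":40}]' 15
```

```text
clock: 9.8
tool_pos: [0.5284, -0.0469, 0.0543]
eef_rot: [0.68, 0.733, 0.001, 0.001]
contact_force: [0.4, 0.8, 2.7]
opening: 0.513
```

Opening 0.513 (45 mm) matches the bottle's 46 mm, so it's gripped. I'll lift it and carry it over the tray.

```bash
python3 -m jog '[{"translation":[0,0,-0.2],"twist":0,"claw":40},{"translation":[0,0,-0.4],"twist":0,"claw":40},{"translation":[0,0,-0.7],"twist":0,"claw":40},{"translation":[0,0,-0.7],"twist":0,"claw":40},{"translation":[0,0,-0.6],"twist":0,"claw":40},{"translation":[0,0,-0.4],"twist":0,"claw":40}]'
python3 -m jog '[{"translation":[0.3,-0.04,0],"twist":0,"claw":40},{"translation":[0.6,-0.09,0],"twist":0,"claw":40},{"translation":[0.8,-0.1,0],"twist":0,"claw":40},{"translation":[0.8,-0.1,0],"twist":0,"claw":40},{"translation":[0.8,-0.1,0],"twist":0,"claw":40},{"translation":[0.8,-0.1,0],"twist":0,"claw":40},{"translation":[0.8,-0.1,0],"twist":0,"claw":40},{"translation":[0.8,-0.1,0],"twist":0,"claw":40},{"translation":[0.8,-0.1,0],"twist":0,"claw":40},{"translation":[0.8,-0.1,0],"twist":0,"claw":40},{"translation":[0.8,-0.1,0],"twist":0,"claw":40},{"translation":[0.7,-0.09,0],"twist":0,"claw":40},{"translation":[0.5,-0.06,0],"twist":0,"claw":40},{"translation":[0.3,-0.04,0],"twist":0,"claw":40},{"translation":[0,0,0],"twist":0,"claw":40},{"translation":[0,0,0],"twist":0,"claw":40}]'
python3 - <<'E'
from h import *
np.set_printoptions(precision=4,suppress=True)
st=r.get_state();print(st['tool_pos'],yaw(st),st['q'])
s=r.snapshot('wrist');t=r.snapshot('top')
cv2.imwrite('pics/w2.png',np.vstack([s['img'],cv2.resize(t['img'][150:280,100:308],(640,400))])[:,:,::-1][::1])
print([(np.round(x['location'],0),round(x['confidence'],2),atz(s,x['location'],0,st)) for x in r.spot_point('spill_tray','wrist')[:3]])
im=cv2.imread('pics/w2.png');cv2.imwrite('pics/w2.png',cv2.resize(im,(480,600)))
print(go(st,[.452,.338,.046]))
E
```

```text
clock: 10.3
tool_pos: [0.5277, -0.0469, 0.1763]
eef_rot: [0.68, 0.733, 0.0, 0.0]
contact_force: [0.6, 0.2, -1.5]
opening: 0.516
clock: 11.63
tool_pos: [0.4496, 0.3314, 0.173]
eef_rot: [0.68, 0.733, -0.001, 0.0]
contact_force: [0.3, -1.0, -1.7]
opening: 0.513
[0.4496 0.3314 0.173 ] 94.3326874442492 [-0.5273  0.7045 -0.3212  1.8271  0.3383  0.6666 -0.9703]
[(array([171., 131.]), 0.85, array([0.2369, 0.3278, 0.    ])), (array([176., 329.]), 0.58, array([0.4561, 0.3387, 0.    ]))]
[0.17 0.08 3.18]
```

View pics/w2.png

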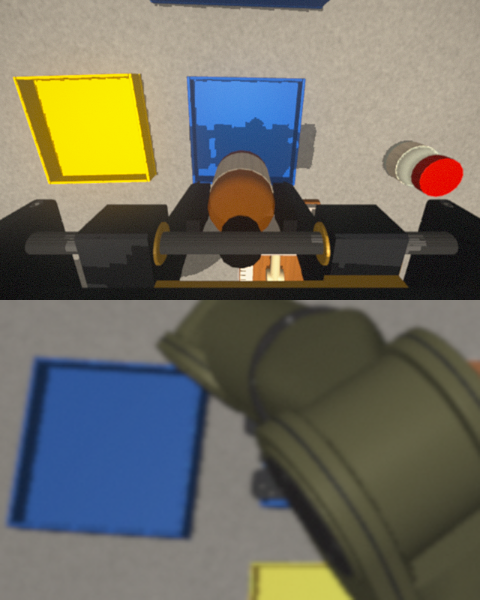

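The picture shows the bottle held upright and centred over the small blue tray, with the jar and yellow tray clear. I'll lower it and release.

```bash
python3 -m jog '[{"translation":[0.17,0.08,0.6],"twist":0,"claw":40},{"translation":[0,0,0.8],"twist":0,"claw":40},{"translation":[0,0,0.7],"twist":0,"claw":40},{"translation":[0,0,0.5],"twist":0,"claw":40},{"translation":[0,0,0.3],"twist":0,"claw":40},{"translation":[0,0,0.15],"twist":0,"claw":40},{"translation":[0,0,0.08],"twist":0,"claw":40},{"translation":[0,0,0.04],"twist":0,"claw":40},{"translation":[0,0,0],"twist":0,"claw":40},{"translation":[0,0,0],"twist":0,"claw":40}]'
```

```text
clock: 12.62
tool_pos: [0.4537, 0.3398, 0.0481]
eef_rot: [0.68, 0.733, 0.001, 0.0]
contact_force: [-0.1, 0.0, -2.1]
opening: 0.514
```

```bash
python3 -m jog '[{"translation":[0,0,0.04],"twist":0,"claw":40},{"translation":[0,0,0],"twist":0,"claw":40},{"translation":[0,0,0],"twist":0,"claw":40}]'
python3 -m jog '[{"translation":[0,0,0.03],"twist":0,"claw":40},{"translation":[0,0,0],"twist":0,"claw":40},{"translation":[0,0,0],"twist":0,"claw":40}]'
```

```text
clock: 12.87
tool_pos: [0.4537, 0.3399, 0.0463]
eef_rot: [0.68, 0.733, 0.001, 0.0]
contact_force: [1.0, 1.1, 2.9]
opening: 0.514
clock: 13.12
tool_pos: [0.4542, 0.34, 0.0459]
eef_rot: [0.68, 0.733, 0.001, 0.0]
contact_force: [0.1, -0.7, 10.5]
opening: 0.513
```

The force confirms it's standing on the tray floor. I'll release, rise, go to the brush and turn back.

```bash
python3 -m jog '[{"translation":[0,0,0],"twist":0,"claw":70},{"translation":[0,0,0],"twist":0,"claw":100},{"translation":[0,0,0],"twist":0,"claw":100},{"translation":[0,0,0],"twist":0,"claw":100},{"translation":[0,0,-0.2],"twist":0,"claw":100},{"translation":[0,0,-0.4],"twist":0,"claw":100},{"translation":[0,0,-0.8],"twist":0,"claw":100},{"translation":[0,0,-0.9],"twist":0,"claw":100},{"translation":[0,0,-0.9],"twist":0,"claw":100},{"translation":[0,0,-0.9],"twist":0,"claw":100}]'
python3 -m jog '[{"translation":[-0.82,0.13,0],"twist":0,"claw":100},{"translation":[-0.82,0.13,0],"twist":0,"claw":100},{"translation":[-0.82,0.13,0],"twist":0,"claw":100},{"translation":[-0.82,0.13,0],"twist":0,"claw":100},{"translation":[-0.82,0.13,0],"twist":0,"claw":100},{"translation":[-0.82,0.13,0],"twist":0,"claw":100},{"translation":[-0.82,0.13,0],"twist":0,"claw":100},{"translation":[-0.82,0.13,0],"twist":0,"claw":100},{"translation":[-0.82,0.13,0],"twist":0,"claw":100},{"translation":[-0.82,0.13,0],"twist":0,"claw":100}]'
python3 -m jog '[{"translation":[0,0,0],"twist":1,"claw":100},{"translation":[0,0,0],"twist":1,"claw":100},{"translation":[0,0,0],"twist":1,"claw":100},{"translation":[0,0,0],"twist":1,"claw":100},{"translation":[0,0,0],"twist":1,"claw":100},{"translation":[0,0,0],"twist":1,"claw":100},{"translation":[0,0,0],"twist":1,"claw":100},{"translation":[0,0,0],"twist":1,"claw":100},{"translation":[0,0,0],"twist":1,"claw":100},{"translation":[0,0,0],"twist":1,"claw":100},{"translation":[0,0,0],"twist":1,"claw":100},{"translation":[0,0,0],"twist":1,"claw":100},{"translation":[0,0,0],"twist":1,"claw":100},{"translation":[0,0,0],"twist":1,"claw":100},{"translation":[0,0,0],"twist":1,"claw":100},{"translation":[0,0,0],"twist":0,"claw":100},{"translation":[0,0,0],"twist":0,"claw":100}]'
python3 - <<'E'
from h import *
np.set_printoptions(precision=4,suppress=True)
st=r.get_state();print(st['tool_pos'],yaw(st),st['q'])
s=r.snapshot('wrist')
for n in 'bottle_mid brush_mid jaw_grip headboard bone_a_mid'.split():
    z={'bottle_mid':.054,'brush_mid':.021,'jaw_grip':.078,'bone_a_mid':.024,'headboard':.012}[n]
    print(n,[(np.round(x['location'],0),round(x['confidence'],2),atz(s,x['location'],z,st)) for x in r.spot_point(n,'wrist')[:2]])
cv2.imwrite('pics/w3.png',s['img'][:,:,::-1])
E
```

```text
clock: 13.95
tool_pos: [0.4526, 0.339, 0.2103]
eef_rot: [0.68, 0.733, -0.0, -0.0]
contact_force: [0.7, 0.6, 0.2]
opening: 0.999
clock: 14.78
tool_pos: [0.5294, 0.0145, 0.2088]
eef_rot: [0.68, 0.733, -0.0, 0.0]
contact_force: [0.1, 0.1, 0.9]
opening: 1.001
clock: 16.2
tool_pos: [0.5292, 0.0164, 0.2086]
eef_rot: [0.999, 0.039, -0.0, 0.0]
contact_force: [0.4, 0.3, 0.5]
opening: 1.001
[0.5292 0.0164 0.2086] 4.473054952887188 [-0.1574  0.6067  0.0635  1.8945 -0.0604  0.6423 -1.5495]
bottle_mid [(array([228.,  27.]), 0.63, array([0.4541, 0.3406, 0.054 ]))]
brush_mid [(array([179., 324.]), 0.7, array([0.5285, 0.0137, 0.021 ]))]
jaw_grip [(array([189., 453.]), 0.82, array([ 0.5426, -0.111 ,  0.078 ])), (array([182., 226.]), 0.64, array([0.5317, 0.1106, 0.078 ]))]
headboard [(array([170., 167.]), 0.96, array([0.5219, 0.2012, 0.012 ]))]
bone_a_mid [(array([ 40., 634.]), 0.67, array([ 0.6971, -0.285 ,  0.024 ]))]
```

View pics/w3.png

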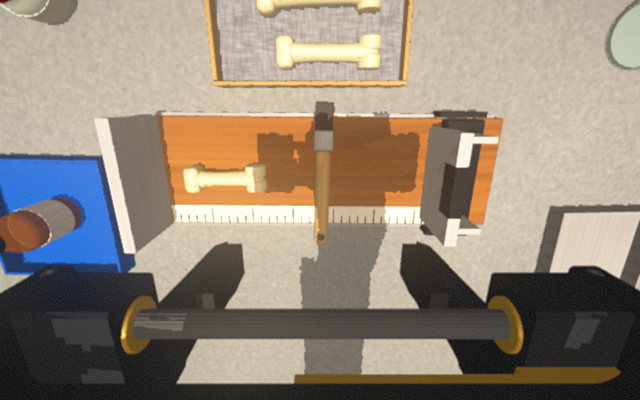

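Bottle standing in the blue tray at (235,40), measured (0.454, 0.341). The brush runs from (238,321) to (103,325), aligned with the tool, and the bone's near end at (178,265) is clear of half-open fingers. I'll descend on the brush.

```bash
python3 -m jog '[{"translation":[0,0.03,0.9],"twist":0.2,"claw":60},{"translation":[0,0,0.9],"twist":0,"claw":60},{"translation":[0,0,0.9],"twist":0,"claw":60},{"translation":[0,0,0.8],"twist":0,"claw":60},{"translation":[0,0,0.6],"twist":0,"claw":60},{"translation":[0,0,0.4],"twist":0,"claw":60},{"translation":[0,0,0.2],"twist":0,"claw":60},{"translation":[0,0,0.1],"twist":0,"claw":60},{"translation":[0,0,0],"twist":0,"claw":60}]'
python3 -m jog '[{"translation":[0,0,0],"twist":0,"claw":10},{"translation":[0,0,0],"twist":0,"claw":10},{"translation":[0,0,0],"twist":0,"claw":10},{"translation":[0,0,0],"twist":0,"claw":10},{"translation":[0,0,0],"twist":0,"claw":10},{"translation":[0,0,0],"twist":0,"claw":10},{"translation":[0,0,0],"twist":0,"claw":10}]'
```

```text
clock: 17.25
tool_pos: [0.5295, 0.0149, 0.0161]
eef_rot: [1.0, 0.027, -0.0, -0.0]
contact_force: [-0.1, -1.0, 0.5]
opening: 0.603
clock: 17.83
tool_pos: [0.5298, 0.015, 0.0167]
eef_rot: [1.0, 0.027, 0.0, -0.0]
contact_force: [0.2, 0.1, 4.2]
opening: 0.195
```

The opening of 17 mm matches the handle. I'll lift it and carry it to the steel tray.

```bash
python3 -m jog '[{"translation":[0,0,-0.2],"twist":0,"claw":10},{"translation":[0,0,-0.5],"twist":0,"claw":10},{"translation":[0,0,-0.8],"twist":0,"claw":10},{"translation":[0,0,-0.9],"twist":0,"claw":10},{"translation":[0,0,-0.8],"twist":0,"claw":10},{"translation":[0,0,-0.5],"twist":0,"claw":10}]'
python3 -m jog '[{"translation":[-0.15,0.35,0],"twist":0,"claw":10},{"translation":[-0.3,0.7,0],"twist":0,"claw":10},{"translation":[-0.3,0.8,0],"twist":0,"claw":10},{"translation":[-0.3,0.8,0],"twist":0,"claw":10},{"translation":[-0.3,0.8,0],"twist":0,"claw":10},{"translation":[-0.3,0.8,0],"twist":0,"claw":10},{"translation":[-0.3,0.8,0],"twist":0,"claw":10},{"translation":[-0.3,0.8,0],"twist":0,"claw":10},{"translation":[-0.3,0.8,0],"twist":0,"claw":10},{"translation":[-0.3,0.8,0],"twist":0,"claw":10},{"translation":[-0.3,0.7,0],"twist":0,"claw":10},{"translation":[-0.3,0.5,0],"twist":0,"claw":10},{"translation":[-0.12,0.2,0],"twist":-0.4,"claw":10},{"translation":[0,0,0],"twist":0,"claw":10},{"translation":[0,0,0],"twist":0,"claw":10}]'
python3 - <<'E'
from h import *
np.set_printoptions(precision=4,suppress=True)
st=r.get_state();print(st['tool_pos'],yaw(st),st['q'])
s=r.snapshot('wrist');t=r.snapshot('top')
for c,S in(('wrist',s),('top',t)):
  print([(np.round(x['location'],0),round(x['confidence'],2),atz(S,x['location'],0,st)) for x in r.spot_point('tool_tray',c)[:3]])
print([(np.round(x['location'],0),round(x['confidence'],2),atz(s,x['location'],st['tool_pos'][2]+.005,st)) for x in r.spot_point('brush_mid','wrist')[:3]])
cv2.imwrite('pics/w4.png',s['img'][:,:,::-1])
E
```

```text
clock: 18.33
tool_pos: [0.5303, 0.0148, 0.1677]
eef_rot: [1.0, 0.027, 0.002, -0.0]
contact_force: [-0.8, -0.1, -0.7]
opening: 0.19
clock: 19.58
tool_pos: [0.4056, -0.3461, 0.1645]
eef_rot: [0.999, 0.047, -0.0, -0.0]
contact_force: [1.1, 0.8, -1.4]
opening: 0.193
[ 0.4056 -0.3461  0.1645] 5.368641636118798 [ 0.6573  0.6771 -0.061   1.9193  0.0727  0.5476 -0.9295]
[]
[(array([259., 480.]), 0.67, array([ 0.4011, -0.3485,  0.    ]))]
[(array([262., 322.]), 0.61, array([ 0.4052, -0.3458,  0.1695]))]
```

View pics/w4.png

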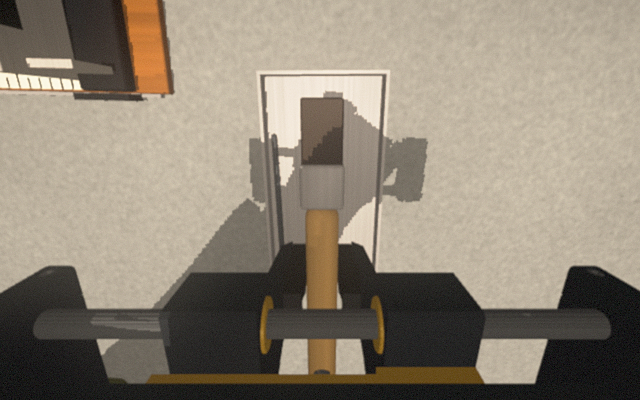

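The brush is aligned over the steel tray, with the probe at its +y wall (275,200). I'll shift 8 mm away from the probe and lower.

```bash
python3 -m jog '[{"translation":[0,0.2,0.6],"twist":0,"claw":10},{"translation":[0,0,0.8],"twist":0,"claw":10},{"translation":[0,0,0.8],"twist":0,"claw":10},{"translation":[0,0,0.6],"twist":0,"claw":10},{"translation":[0,0,0.5],"twist":0,"claw":10},{"translation":[0,0,0.3],"twist":0,"claw":10},{"translation":[0,0,0.15],"twist":0,"claw":10},{"translation":[0,0,0.1],"twist":0,"claw":10},{"translation":[0,0,0],"twist":0,"claw":10},{"translation":[0,0,0],"twist":0,"claw":10}]'
```

```text
clock: 20.67
tool_pos: [0.4073, -0.3545, 0.0111]
eef_rot: [0.999, 0.048, 0.001, 0.001]
contact_force: [-0.9, -0.4, -0.4]
opening: 0.194
```

```bash
python3 -m jog '[{"translation":[0,0,0.06],"twist":0,"claw":10},{"translation":[0,0,0],"twist":0,"claw":10},{"translation":[0,0,0],"twist":0,"claw":10}]'
```

```text
clock: 20.92
tool_pos: [0.4069, -0.3544, 0.0085]
eef_rot: [0.999, 0.048, 0.0, 0.0]
contact_force: [-0.1, -0.3, -0.5]
opening: 0.191
```

```bash
python3 -m jog '[{"translation":[0,0,0],"twist":0,"claw":25},{"translation":[0,0,0],"twist":0,"claw":35},{"translation":[0,0,0],"twist":0,"claw":35},{"translation":[0,0,0],"twist":0,"claw":35},{"translation":[0,0,-0.2],"twist":0,"claw":35},{"translation":[0,0,-0.5],"twist":0,"claw":35},{"translation":[0,0,-0.9],"twist":0,"claw":35},{"translation":[0,0,-0.9],"twist":0,"claw":35},{"translation":[0,0,-0.9],"twist":0,"claw":0},{"translation":[0,0,-0.6],"twist":0,"claw":0}]'
python3 -m jog '[{"translation":[0.556,-0.645,0],"twist":0,"claw":0},{"translation":[0.556,-0.645,0],"twist":0,"claw":0},{"translation":[0.556,-0.645,0],"twist":0,"claw":0},{"translation":[0.556,-0.645,0],"twist":0,"claw":0},{"translation":[0.556,-0.645,0],"twist":0,"claw":0},{"translation":[0.556,-0.645,0],"twist":0,"claw":0},{"translation":[0.556,-0.645,0],"twist":0,"claw":0},{"translation":[0,0,0],"twist":0.25,"claw":0},{"translation":[0,0,0],"twist":0,"claw":0}]'
python3 - <<'E'
from h import *
np.set_printoptions(precision=4,suppress=True)
st=r.get_state();print(st['tool_pos'],yaw(st))
S={c:r.snapshot(c) for c in('wrist','top','side')}
for n,z in(('jaw_grip',.078),('headboard',.012),('brush_mid',.012),('bottle_mid',.054)):
  for c in S:
    print(n,c,[(np.round(x['location'],0),round(x['confidence'],2),atz(S[c],x['location'],z,st)) for x in r.spot_point(n,c)[:2]])
cv2.imwrite('pics/w5.png',cv2.resize(np.vstack([S['wrist']['img'],S['top']['img']]),(480,600))[:,:,::-1])
print(go(st,[.545,-.155,.065]))
E
```

```text
clock: 21.75
tool_pos: [0.4073, -0.3547, 0.1716]
eef_rot: [0.999, 0.048, 0.001, 0.001]
contact_force: [0.4, -0.3, 0.7]
opening: 0.224
clock: 22.5
tool_pos: [0.5455, -0.1568, 0.1683]
eef_rot: [0.999, 0.037, 0.0, -0.0]
contact_force: [-0.5, -1.2, 0.5]
opening: 0.007
[ 0.5455 -0.1568  0.1683] 4.225318666760331
jaw_grip wrist [(array([205., 265.]), 0.79, array([ 0.5422, -0.1083,  0.078 ]))]
jaw_grip top [(array([198., 407.]), 0.93, array([ 0.5359, -0.1161,  0.078 ]))]
jaw_grip side [(array([266., 347.]), 0.82, array([ 0.5436, -0.1098,  0.078 ]))]
headboard wrist []
headboard top [(array([197., 292.]), 0.92, array([0.5185, 0.2021, 0.012 ]))]
headboard side [(array([205., 311.]), 0.56, array([0.5299, 0.2054, 0.012 ]))]
brush_mid wrist [(array([304., 474.]), 0.81, array([ 0.409 , -0.3543,  0.012 ]))]
brush_mid top []
brush_mid side [(array([383., 317.]), 0.62, array([ 0.4119, -0.355 ,  0.012 ])), (array([340., 438.]), 0.38, array([ 0.7023, -0.3111,  0.012 ]))]
bottle_mid wrist []
bottle_mid top [(array([212., 240.]), 0.6, array([0.452 , 0.3371, 0.054 ]))]
bottle_mid side [(array([247., 328.]), 0.61, array([ 0.5224, -0.0149,  0.054 ])), (array([168., 277.]), 0.59, array([0.4538, 0.3488, 0.054 ]))]
[-0.01 -0.04  2.58]
```

View pics/w5.png

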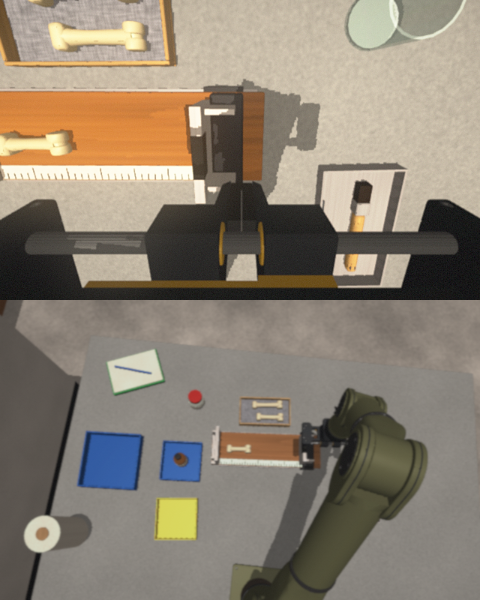

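Brush lies in the steel tray, bottle stands in the blue tray. Now I'll go down behind the jaw with the fingers shut and approach.

```bash
python3 -m jog '[{"translation":[-0.03,0,0.6],"twist":0,"claw":0},{"translation":[0,0,0.8],"twist":0,"claw":0},{"translation":[0,0,0.6],"twist":0,"claw":0},{"translation":[0,0,0.35],"twist":0,"claw":0},{"translation":[0,0,0.15],"twist":0,"claw":0},{"translation":[0,0,0],"twist":0,"claw":0},{"translation":[0,-0.1,0],"twist":0,"claw":0},{"translation":[0,-0.1,0],"twist":0,"claw":0},{"translation":[0,-0.1,0],"twist":0,"claw":0},{"translation":[0,-0.1,0],"twist":0,"claw":0},{"translation":[0,-0.1,0],"twist":0,"claw":0},{"translation":[0,-0.1,0],"twist":0,"claw":0}]'
python3 -m jog '[{"translation":[0,-0.08,0],"twist":0,"claw":0},{"translation":[0,-0.08,0],"twist":0,"claw":0},{"translation":[0,-0.08,0],"twist":0,"claw":0},{"translation":[0,-0.08,0],"twist":0,"claw":0}]'
```

```text
clock: 24.25
tool_pos: [0.5418, -0.1351, 0.0684]
eef_rot: [0.999, 0.035, 0.0, 0.0]
contact_force: [-0.2, 1.2, 0.4]
opening: 0.006
clock: 24.58
tool_pos: [0.5409, -0.1239, 0.0681]
eef_rot: [0.999, 0.034, 0.0, 0.001]
contact_force: [-0.7, -3.5, 1.4]
opening: 0.007
```

Contact with the jaw at −3.5 N, its drag. Pushing on.

```bash
python3 -m jog '[{"translation":[0,-0.1,0],"twist":0,"claw":0},{"translation":[0,-0.15,0],"twist":0,"claw":0},{"translation":[0,-0.2,0],"twist":0,"claw":0},{"translation":[0,-0.2,0],"twist":0,"claw":0},{"translation":[0,-0.2,0],"twist":0,"claw":0},{"translation":[0,-0.2,0],"twist":0,"claw":0},{"translation":[0,-0.2,0],"twist":0,"claw":0},{"translation":[0,-0.2,0],"twist":0,"claw":0},{"translation":[0,-0.2,0],"twist":0,"claw":0},{"translation":[0,-0.2,0],"twist":0,"claw":0},{"translation":[0,-0.2,0],"twist":0,"claw":0},{"translation":[0,-0.2,0],"twist":0,"claw":0},{"translation":[0,-0.2,0],"twist":0,"claw":0},{"translation":[0,-0.2,0],"twist":0,"claw":0},{"translation":[0,-0.2,0],"twist":0,"claw":0},{"translation":[0,-0.2,0],"twist":0,"claw":0},{"translation":[0,-0.15,0],"twist":0,"claw":0},{"translation":[0,-0.1,0],"twist":0,"claw":0},{"translation":[0,-0.05,0],"twist":0,"claw":0},{"translation":[0,0,0],"twist":0,"claw":0}]'
python3 - <<'E'
from h import *
np.set_printoptions(precision=4,suppress=True)
st=r.get_state();print(st['tool_pos'],yaw(st),st['contact_force'])
S={c:r.snapshot(c) for c in('wrist','top','side')}
for n,z in(('jaw_grip',.078),('headboard',.012),('bone_a_mid',.024)):
  for c in S:
    print(n,c,[(np.round(x['location'],0),round(x['confidence'],2),atz(S[c],x['location'],z,st)) for x in r.spot_point(n,c)[:2]])
E
```

```text
clock: 26.25
tool_pos: [0.531, 0.0118, 0.0677]
eef_rot: [0.999, 0.035, -0.0, -0.0]
contact_force: [0.2, -0.7, -0.9]
opening: 0.005
[0.531  0.0118 0.0677] 4.044639243197273 [ 0.2255 -0.7382 -0.9   ]
jaw_grip wrist [(array([262., 281.]), 0.67, array([0.532 , 0.0334, 0.078 ]))]
jaw_grip top []
jaw_grip side [(array([226., 328.]), 0.97, array([0.5337, 0.0368, 0.078 ])), (array([219., 318.]), 0.43, array([0.5138, 0.0675, 0.078 ]))]
headboard wrist [(array([215.,  64.]), 0.77, array([0.521 , 0.2026, 0.012 ])), (array([225., 161.]), 0.19, array([0.5179, 0.1314, 0.012 ]))]
headboard top [(array([197., 290.]), 0.96, array([0.5181, 0.2091, 0.012 ])), (array([153., 356.]), 0.37, array([0.6714, 0.0292, 0.012 ]))]
headboard side [(array([203., 309.]), 0.8, array([0.5261, 0.2142, 0.012 ]))]
bone_a_mid wrist [(array([213., 311.]), 0.63, array([0.5407, 0.0201, 0.024 ]))]
bone_a_mid top [(array([141., 355.]), 0.67, array([0.7061, 0.0366, 0.024 ]))]
bone_a_mid side []
```

```bash
python3 -m jog '[{"translation":[0,-0.07,0],"twist":0,"claw":0},{"translation":[0,-0.07,0],"twist":0,"claw":0},{"translation":[0,-0.07,0],"twist":0,"claw":0},{"translation":[0,-0.07,0],"twist":0,"claw":0},{"translation":[0,-0.07,0],"twist":0,"claw":0},{"translation":[0,-0.07,0],"twist":0,"claw":0},{"translation":[0,-0.07,0],"twist":0,"claw":0},{"translation":[0,-0.07,0],"twist":0,"claw":0},{"translation":[0,-0.07,0],"twist":0,"claw":0},{"translation":[0,-0.07,0],"twist":0,"claw":0},{"translation":[0,-0.07,0],"twist":0,"claw":0},{"translation":[0,-0.07,0],"twist":0,"claw":0}]'
python3 - <<'E'
from h import *
np.set_printoptions(precision=4,suppress=True)
st=r.get_state();s=r.snapshot('wrist');t=r.snapshot('top');u=r.snapshot('side')
im=np.vstack([s['img'][100:300,:440],cv2.resize(u['img'][170:260,240:438],(440,200)),cv2.resize(t['img'][165:245,270:446],(440,200))])
cv2.imwrite('pics/w6.png',im[:,:,::-1])
print([(np.round(x['location'],0),atz(s,x['location'],.078,st)) for x in r.spot_point('jaw_grip','wrist')[:2]])
E
```

```text
clock: 27.85
tool_pos: [0.529, 0.0446, 0.0679]
eef_rot: [0.999, 0.035, -0.0, 0.0]
contact_force: [-0.5, -3.2, 0.3]
opening: 0.007
[(array([261., 280.]), array([0.5304, 0.0669, 0.078 ]))]
```

View pics/w6.png

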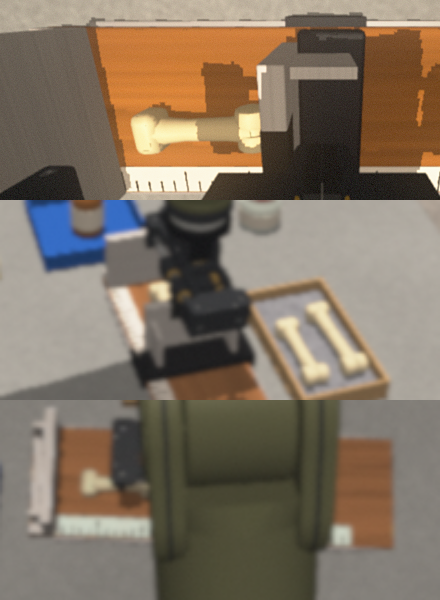

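The jaw is just reaching the bone's near end (wrist crop (125,262)), and the bone is still about 35 mm short of the headboard. I'll creep on.

```bash
python3 -m jog '[{"translation":[0,-0.04,0],"twist":0,"claw":0},{"translation":[0,-0.04,0],"twist":0,"claw":0},{"translation":[0,-0.04,0],"twist":0,"claw":0},{"translation":[0,-0.04,0],"twist":0,"claw":0},{"translation":[0,-0.04,0],"twist":0,"claw":0},{"translation":[0,-0.04,0],"twist":0,"claw":0},{"translation":[0,-0.04,0],"twist":0,"claw":0},{"translation":[0,-0.04,0],"twist":0,"claw":0},{"translation":[0,-0.04,0],"twist":0,"claw":0},{"translation":[0,-0.04,0],"twist":0,"claw":0},{"translation":[0,-0.04,0],"twist":0,"claw":0},{"translation":[0,-0.04,0],"twist":0,"claw":0}]'
python3 - <<'E'
from h import *
np.set_printoptions(precision=4,suppress=True)
st=r.get_state();s=r.snapshot('wrist');u=r.snapshot('side')
im=np.vstack([s['img'][100:300,:440],cv2.resize(u['img'][170:260,240:438],(440,200))])
cv2.imwrite('pics/w7.png',im[:,:,::-1])
print([(np.round(x['location'],0),atz(s,x['location'],.078,st)) for x in r.spot_point('jaw_grip','wrist')[:2]])
print([(np.round(x['location'],0),atz(s,x['location'],.012,st)) for x in r.spot_point('headboard','wrist')[:1]])
E
```

```text
clock: 29.05
tool_pos: [0.5276, 0.0636, 0.0679]
eef_rot: [0.999, 0.035, -0.0, 0.0]
contact_force: [0.4, -3.4, 1.6]
opening: 0.001
[]
[(array([217., 136.]), array([0.5198, 0.2015, 0.012 ]))]
```

View pics/w7.png

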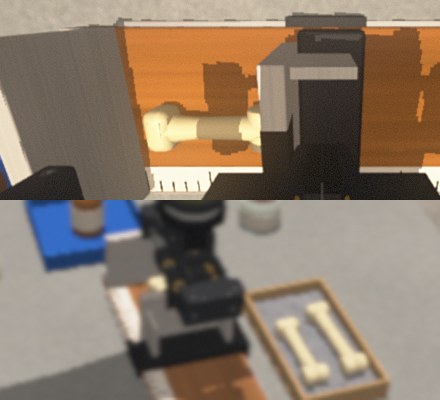

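```bash
python3 -m jog '[{"translation":[0,-0.02,0],"twist":0,"claw":0},{"translation":[0,-0.02,0],"twist":0,"claw":0},{"translation":[0,-0.02,0],"twist":0,"claw":0},{"translation":[0,-0.02,0],"twist":0,"claw":0},{"translation":[0,-0.02,0],"twist":0,"claw":0},{"translation":[0,-0.02,0],"twist":0,"claw":0}]'
python3 -m jog '[{"translation":[0,-0.02,0],"twist":0,"claw":0},{"translation":[0,-0.02,0],"twist":0,"claw":0},{"translation":[0,-0.02,0],"twist":0,"claw":0},{"translation":[0,-0.02,0],"twist":0,"claw":0}]'
```

```text
clock: 29.75
tool_pos: [0.5273, 0.0682, 0.0679]
eef_rot: [0.999, 0.035, -0.0, 0.0]
contact_force: [0.1, -3.1, 0.7]
opening: 0.005
clock: 30.08
tool_pos: [0.5271, 0.0715, 0.0679]
eef_rot: [0.999, 0.035, -0.0, 0.0]
contact_force: [-0.5, -3.4, 1.6]
opening: 0.006
```

```bash
cat > ok.py <<'E'
from plant import r; import sys
f=r.get_state()['contact_force'][1]; print('Fy',round(f,1)); sys.exit(f<-6)
E
python3 -m jog '[{"translation":[0,-0.02,0],"twist":0,"claw":0},{"translation":[0,-0.02,0],"twist":0,"claw":0}]' && python3 ok.py &&
python3 -m jog '[{"translation":[0,-0.02,0],"twist":0,"claw":0},{"translation":[0,-0.02,0],"twist":0,"claw":0}]' && python3 ok.py &&
python3 -m jog '[{"translation":[0,-0.02,0],"twist":0,"claw":0},{"translation":[0,-0.02,0],"twist":0,"claw":0}]' && python3 ok.py &&
python3 -m jog '[{"translation":[0,-0.02,0],"twist":0,"claw":0},{"translation":[0,-0.02,0],"twist":0,"claw":0}]' && python3 ok.py &&
python3 -m jog '[{"translation":[0,-0.02,0],"twist":0,"claw":0},{"translation":[0,-0.02,0],"twist":0,"claw":0}]' && python3 ok.py &&
python3 -m jog '[{"translation":[0,-0.02,0],"twist":0,"claw":0},{"translation":[0,-0.02,0],"twist":0,"claw":0}]' && python3 ok.py
```

```text
clock: 30.25
tool_pos: [0.527, 0.0731, 0.0679]
eef_rot: [0.999, 0.035, -0.0, 0.0]
contact_force: [0.7, -4.2, -0.2]
opening: 0.002
Fy -4.2False
```

```bash
sed -i 's/sys.exit(f<-6)/sys.exit(int(f<-6))/' ok.py
python3 -m jog '[{"translation":[0,-0.02,0],"twist":0,"claw":0},{"translation":[0,-0.02,0],"twist":0,"claw":0}]' >/dev/null && python3 ok.py &&
python3 -m jog '[{"translation":[0,-0.02,0],"twist":0,"claw":0},{"translation":[0,-0.02,0],"twist":0,"claw":0}]' >/dev/null&& python3 ok.py &&
python3 -m jog '[{"translation":[0,-0.02,0],"twist":0,"claw":0},{"translation":[0,-0.02,0],"twist":0,"claw":0}]' >/dev/null&& python3 ok.py &&
python3 -m jog '[{"translation":[0,-0.02,0],"twist":0,"claw":0},{"translation":[0,-0.02,0],"twist":0,"claw":0}]' >/dev/null&& python3 ok.py &&
python3 -m jog '[{"translation":[0,-0.02,0],"twist":0,"claw":0},{"translation":[0,-0.02,0],"twist":0,"claw":0}]' >/dev/null&& python3 ok.py
python3 -m jog '[{"translation":[0,0,0],"twist":0,"claw":0}]'
```

```text
Fy -2.7
Fy -3.4
Fy -2.6
Fy -3.4
Fy -3.9
clock: 31.17
tool_pos: [0.5264, 0.0813, 0.0679]
eef_rot: [0.999, 0.035, -0.0, -0.0]
contact_force: [-0.9, -2.6, 0.0]
opening: 0.007
```

```bash
python3 -m jog '[{"translation":[0,-0.02,0],"twist":0,"claw":0},{"translation":[0,-0.02,0],"twist":0,"claw":0}]' >/dev/null && python3 ok.py &&
python3 -m jog '[{"translation":[0,-0.02,0],"twist":0,"claw":0},{"translation":[0,-0.02,0],"twist":0,"claw":0}]' >/dev/null&& python3 ok.py &&
python3 -m jog '[{"translation":[0,-0.02,0],"twist":0,"claw":0},{"translation":[0,-0.02,0],"twist":0,"claw":0}]' >/dev/null&& python3 ok.py &&
python3 -m jog '[{"translation":[0,-0.02,0],"twist":0,"claw":0},{"translation":[0,-0.02,0],"twist":0,"claw":0}]' >/dev/null&& python3 ok.py &&
python3 -m jog '[{"translation":[0,-0.02,0],"twist":0,"claw":0},{"translation":[0,-0.02,0],"twist":0,"claw":0}]' >/dev/null&& python3 ok.py
python3 -m jog '[{"translation":[0,0,0],"twist":0,"claw":0}]'
python3 - <<'E'
from h import *
np.set_printoptions(precision=4,suppress=True)
st=r.get_state();s=r.snapshot('wrist')
cv2.imwrite('pics/w8.png',cv2.resize(s['img'][130:280,60:340],None,fx=2.5,fy=2.5)[:,:,::-1])
E
```

```text
Fy -6.3
clock: 31.42
tool_pos: [0.5264, 0.0822, 0.0679]
eef_rot: [0.999, 0.035, 0.0, 0.0]
contact_force: [-0.2, -5.3, 0.5]
opening: 0.0
```

View pics/w8.png

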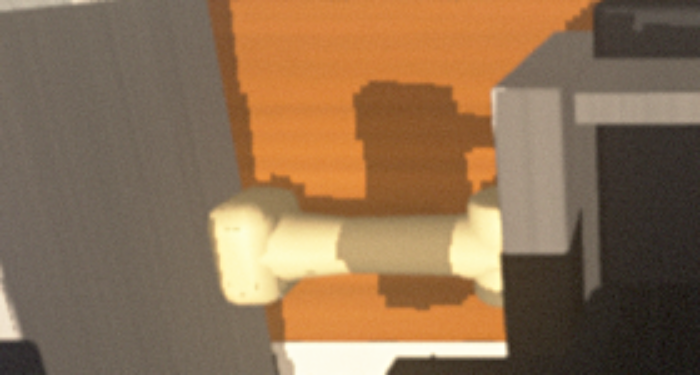

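The bone now touches headboard and jaw, and the force is rising above drag. I'll press a little more, up to about 10–12 N, so it squares up.

```bash
python3 -m jog '[{"translation":[0,-0.015,0],"twist":0,"claw":0},{"translation":[0,0,0],"twist":0,"claw":0}]'
python3 ok.py; sed -i 's/-6/-10/' ok.py
python3 -m jog '[{"translation":[0,-0.015,0],"twist":0,"claw":0},{"translation":[0,0,0],"twist":0,"claw":0}]' && python3 ok.py && python3 -m jog '[{"translation":[0,-0.015,0],"twist":0,"claw":0},{"translation":[0,0,0],"twist":0,"claw":0}]'
```

```text
clock: 31.63
tool_pos: [0.5263, 0.0822, 0.0679]
eef_rot: [0.999, 0.034, -0.0, 0.001]
contact_force: [-1.2, -6.4, 1.0]
opening: 0.008
Fy -6.4
clock: 31.8
tool_pos: [0.5263, 0.0822, 0.0679]
eef_rot: [0.999, 0.034, -0.0, 0.001]
contact_force: [-0.7, -8.4, 0.1]
opening: 0.008
Fy -8.4
clock: 31.97
tool_pos: [0.5263, 0.0822, 0.0679]
eef_rot: [0.999, 0.034, -0.0, 0.001]
contact_force: [0.9, -8.6, 0.6]
opening: 0.004
```

```bash
python3 -m jog '[{"translation":[0,-0.02,0],"twist":0,"claw":0},{"translation":[0,0,0],"twist":0,"claw":0},{"translation":[0,0,0],"twist":0,"claw":0},{"translation":[0,0,0],"twist":0,"claw":0}]'
python3 -m jog '[{"translation":[0,0.03,0],"twist":0,"claw":0},{"translation":[0,0.06,0],"twist":0,"claw":0},{"translation":[0,0.1,0],"twist":0,"claw":0},{"translation":[0,0.2,0],"twist":0,"claw":0},{"translation":[0,0.3,0],"twist":0,"claw":0},{"translation":[0,0.3,0],"twist":0,"claw":0},{"translation":[0,0,-0.4],"twist":0,"claw":0},{"translation":[0,0,-0.8],"twist":0,"claw":0},{"translation":[0,0,-0.8],"twist":0,"claw":0},{"translation":[0,0,-0.8],"twist":0,"claw":0},{"translation":[-0.8,0,0],"twist":0,"claw":0},{"translation":[-0.8,0,0],"twist":0,"claw":0},{"translation":[-0.8,0,0],"twist":0,"claw":0},{"translation":[0,0,0],"twist":0,"claw":0},{"translation":[0,0,0],"twist":0,"claw":0}]'
python3 - <<'E'
from h import *
np.set_printoptions(precision=4,suppress=True)
st=r.get_state();S={c:r.snapshot(c) for c in('wrist','top','side')}
for n,z in(('jaw_grip',.078),('headboard',.012),('bottle_mid',.054),('brush_mid',.012),('bone_a_mid',.024)):
  for c in S:
    print(n,c,[(np.round(x['location'],0),round(x['confidence'],2),atz(S[c],x['location'],z,st)) for x in r.spot_point(n,c)[:2]])
cv2.imwrite('pics/w9.png',np.vstack([cv2.resize(S['wrist']['img'],(480,300)),cv2.resize(S['side']['img'],(480,300))])[:,:,::-1])
E
```

```text
clock: 32.3
tool_pos: [0.5263, 0.0823, 0.0679]
eef_rot: [0.999, 0.033, -0.0, 0.002]
contact_force: [0.5, -9.3, 0.4]
opening: 0.005
clock: 33.55
tool_pos: [0.4314, 0.0378, 0.1802]
eef_rot: [0.999, 0.034, -0.001, 0.0]
contact_force: [0.2, -0.9, 1.0]
opening: 0.004
jaw_grip wrist [(array([ 77., 245.]), 0.59, array([0.5287, 0.1051, 0.078 ]))]
jaw_grip top [(array([196., 327.]), 0.56, array([0.5196, 0.1017, 0.078 ])), (array([255., 481.]), 0.34, array([ 0.402 , -0.3224,  0.078 ]))]
jaw_grip side [(array([208., 321.]), 0.86, array([0.5329, 0.1102, 0.078 ])), (array([239., 380.]), 0.3, array([ 0.6511, -0.0392,  0.078 ]))]
headboard wrist [(array([ 83., 162.]), 0.6, array([0.522, 0.204, 0.012]))]
headboard top [(array([197., 292.]), 0.86, array([0.5198, 0.2014, 0.012 ]))]
headboard side [(array([205., 308.]), 0.8, array([0.5198, 0.2079, 0.012 ]))]
bottle_mid wrist []
bottle_mid top [(array([211., 239.]), 0.76, array([0.4558, 0.3419, 0.054 ]))]
bottle_mid side [(array([168., 277.]), 0.55, array([0.4549, 0.3518, 0.054 ])), (array([181., 356.]), 0.28, array([0.6751, 0.2407, 0.054 ]))]
brush_mid wrist []
brush_mid top [(array([255., 483.]), 0.96, array([ 0.4123, -0.3536,  0.012 ]))]
brush_mid side [(array([382., 316.]), 0.98, array([ 0.4096, -0.3538,  0.012 ])), (array([231., 392.]), 0.59, array([0.7248, 0.0495, 0.012 ]))]
bone_a_mid wrist []
bone_a_mid top [(array([142., 356.]), 0.51, array([0.7038, 0.0344, 0.024 ]))]
bone_a_mid side [(array([231., 389.]), 0.65, array([0.7114, 0.0399, 0.024 ])), (array([248., 328.]), 0.58, array([0.5296, 0.0084, 0.024 ]))]
```

View pics/w9.png

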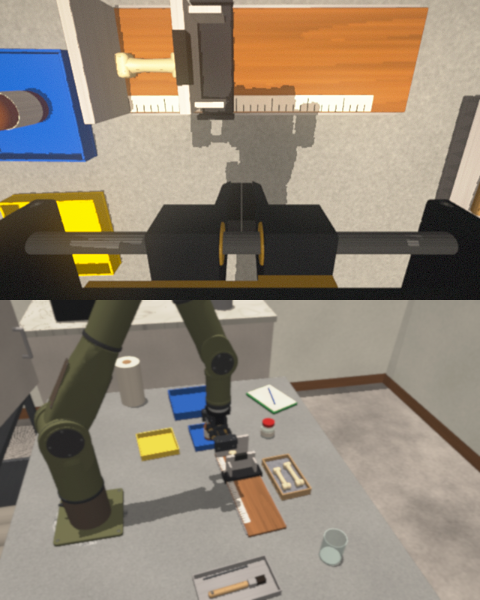

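The bone lies straight between headboard and jaw (wrist view (65,145)), the bottle stands in the blue tray, and the brush lies in the steel tray. The arm is clear. Handing in.

```bash
python3 -c "
from plant import r
print(r.finish_job())"
```

```text
the job is handed in; nothing more can be done
None
```

I stood the amber bottle in the small blue spill tray and laid the brush in the steel tray. I then pushed the jaw up from behind with shut fingers until the bone was snug against the headboard, and handed in at about 33.7 s of the 72 s. No verdict was reported.

**Squeeze:** pushing peaked at about 9 N on the tool, roughly 6 N on the bone after the jaw's 3 N drag. The jaw stopped moving under that force. I then backed the fingers off, lifted clear, and the arm touches nothing.

**Last checks:**

| Item | Measured position (x, y) | Where it is |
|---|---|---|
| Bottle | about (0.455, 0.342) | upright, within about 1 cm of the tray's centre |
| Brush | about (0.41, −0.354) | lying in the steel tray, clear of the probe |
| Bone | not located by the networks | straight between jaw and headboard, by eye only |

- **Jaw reading:** about 0.09 m, but the cameras differ by some mm, so it is not good to 2 mm.
- **Contact after release:** I inferred it from the pictures and the firm stop; I could not measure it once the fingers were off.
- **Left alone:** I never reached toward the beaker, the jar or the wooden tray. The last picture shows the two bones still in it.

**What did not go to plan:** my first turn of the tool ran joint 7 close to its limit. I switched to the same grasp half a turn round, which cost about 3 s.

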